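Knock the silver bar out of its mould

TASK

A rectangular silver bar is stuck in one of the two iron moulds. Pull that mould's T-handle up so that its knockout rod pushes the bar up out of the pocket, then take the bar and lay it in the wooden tray, setting it down on the tray's floor before you let go. Leave the round piece sitting in the other mould.

Things in the scene. Friction and masses are not known exactly. Their poses are not given: they have to be found in the camera images.
- bar_center (a point): Centre of the cast silver bar, 60 long (its x) x 28 wide (its y) x 26 mm high, 0.36 kg. It starts in a 63 x 31 mm pocket, 28 deep, amid the top of a fixed dark iron block mould (110 x 80 mm, same axes, top face 82 mm above the table), its top 2 mm below that face: not grippable there. An 18 mm steel knockout rod stands in a hole in the pocket's floor under it.
- handle_bar (a point): Centre of that mould's steel T-grip, 50 (x) x 16 (y) x 16 mm, mould's axes, on a post 90 mm to the mould's +y side of the bar; 110 mm above the table when down. Slides straight up 24 mm at most, needs about 13 N, stays where left. One piece with the rod: the bar rises with it. Fully up, the bar stands 22 mm proud, its lowest 4 mm still in the pocket, free to be lifted off.
- tray: Shallow open wooden tray, fixed to the table, empty, 180 (x) x 160 (y) x 18 mm high outside, walls and floor 5 mm thick. Origin at the centre of its underside, on the table.
- button_center (a point): Centre of a round cast silver piece, 40 mm across and 26 mm high, in the round pocket of the other mould, which is otherwise like the first, with a like T-handle 90 mm to its own +y side. To be left alone.
Mind the look-alikes: they are no part of the job. Leave any pink or turquoise look-alike of the part that bears bar_center alone.

How it is judged:
By the outcome, as a careful person would: the job done as asked, in the order asked, and still so for the second after the job is handed in, with the robot touching nothing.
It also fails if it takes over 51 s, if anything falls off the work surface, if the arm or the gripper's body presses on something with over 40 N, if the wrist force passes 120 N, or if a joint passes its speed limit or range.

ROBOT

A 6-joint arm with a two-finger parallel gripper is mounted at the origin on the work surface. World frame = base frame: x ahead of the robot, y to its left, z up, the work surface at z = 0. Lengths are in m, angles in degrees, forces in N, time in s.
With the tool pointing down it reaches from about 0.375 to 0.9 m from the base axis. Payload 3.1 kg.
Tool frame: the origin (TCP) lies midway between the tips of the shut fingers; the grasp point (between the pads) lies bot.hold_point_z behind it (bot.hold_point_z is the distance from the TCP to the grasp point, in m); z points along the fingers, y is the direction in which the jaws open and shut (so a half turn about z gives the same grasp; the last joint's range is limited). The gripper opens to 87 mm and grips with 3 to 60 N. Pads are 19 mm wide; open, the fingers measure 117 mm over their backs; the gripper's body (75 mm by 190 mm) begins 51 mm behind the grasp point.
Start: joints at [53.944, 30.224, 82.088, -0, 67.689, -10.227], TCP at [0.272, 0.563, 0.223] pointing down, gripper open.
Joint ranges: [-176.69, 176.69], [-43.24, 126.21], [12.49, 139.97], [-82, 262], [0, 151.66], [-163.58, 163.58]. Speed limits (degrees/s): [159.86, 159.86, 180, 180, 180, 180].

INTERFACE

Orientations are given as a 3x3 rotation matrix whose columns are the frame's x, y, z axes.
In Python, from rig import bot, vision gives the robot as it stands.
- The arm moves only by the shell command python3 -m inch 'ROWS'. ROWS is JSON, a list of rows, each a list of 5 numbers: the finger opening in mm, from 0 to 87, then the shift along the tool's x, y, z in mm, then the turn about the tool's z in rad. In form: [[hand, dx, dy, dz, roll], ...]. A call has 1 to 8 rows; each row is the pose to reach, as a shift and turn from the pose measured when the call began, along the tool's axes at that moment; what a row does not reach only later rows make up. A row lasts 1/10 s, in which the tool goes at most 50 mm and 8.59 degrees, less where a joint would pass 70% of its speed; a pose out of reach is approached as far as the arm can. A call with a gripper value outside its range is refused whole. The fingers move at their own pace and stop on an object; the grip force is fixed at half the most. Time passes only in rows, so rows that repeat a pose let the fingers close. It gives the time, the measured TCP pose, the force and the opening at its end, in the units of the state.
- bot.read_state(): the state, without advancing time (a new reading comes with each control period).
- vision.capture(name): name is "side" or "top"; returns (picture, depth): 400x640x3 uint8, red, green, blue; 400x640 float32, m along the optical axis (not along the pixel's ray), 0 where there is no reading.
- vision.camera_model(name): a dict with "intrinsics" (3x3 intrinsics, pixels), "camera_from_world" (4x4, takes a point from world to camera coordinates). Camera axes: x right, y down, z forward; pixel columns grow to the right and rows downward; lengths in m; the calibration is good to about 2 mm. A picture is of the moment at which its call begins. camera_model takes no time and is no camera call.
- bot.hand_in(): hands the job in, once; it reports no verdict.
The state is a dict: "time_s": time; "joint_positions": joint angles; "qvel": joint speeds; "tau": joint torques, N m; "position": TCP position; "tcp_rot": TCP orientation; "force": force on the tool from outside, world axes, zero at the start; "moment": the same for the moment, N m; "opening": opening from 0.0 (shut) to 1.0 (fully open).
Only numpy, scipy, OpenCV 4.12 (cv2) and the standard library are available. Lean on these libraries where they do the work, as an engineer would, in place of code of your own. Each camera call takes 0.05 s, during which the arm holds its last target. There are 200 camera calls.

## Working session

There is one attempt and no reset: what is moved stays moved. The work goes in short steps, Python scripts to look and compute and a shell command to move; the robot and the scene stay as the last step left them, time stands still between calls to the robot, and variables do not carry over. Pictures are saved under pics/ and viewed, about 8 in all and at most 12, crops included, and the job is handed in when it is done.

```bash
mkdir -p pics
cat > h.py <<'E'
import numpy as np, cv2
from rig import bot, vision
def cap(n,tag):
    p,d=vision.capture(n); np.savez(f'pics/{tag}.npz',p=p,d=d); cv2.imwrite(f'pics/{tag}.png',p[:,:,::-1]); return p,d
def world(n,d,u,v,z=None):
    m=vision.camera_model(n);K=m['intrinsics'];T=np.linalg.inv(m['camera_from_world'])
    r=np.linalg.inv(np.array(K))@[u,v,1]
    if z is None:
        return T[:3,:3]@(r*d[v,u])+T[:3,3]
    w=T[:3,:3]@r; return T[:3,3]+w*(z-T[2,3])/w[2]
E
python3 - <<'E'
from h import *
cap('top','t0');cap('side','s0')
s=bot.read_state();print(s['position'],s['tcp_rot'],s['time_s'],s['opening'],bot.hold_point_z)
E
```

```text
[0.27188381 0.56203981 0.22166439] [[-9.00088077e-01  4.35706429e-01 -1.16703843e-03]
 [ 4.35707850e-01  9.00086715e-01 -1.60466264e-03]
 [ 3.51273961e-04 -1.95282552e-03 -9.99998032e-01]] 0.1 0.9965160483438054 0.0187
```

View pics/t0.png

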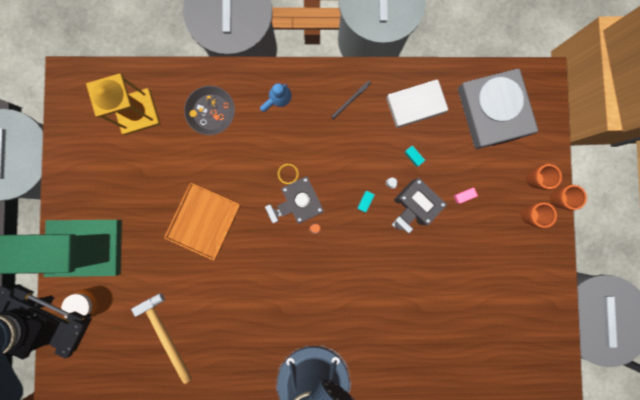

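View pics/s0.png

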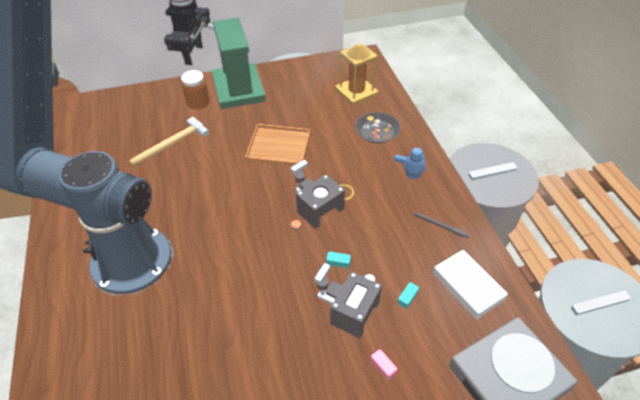

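The top view shows the bar mould at about (422,200) with its handle at (403,225), the round-piece mould at (302,200), and the tray at (202,221). The side view shows the bar at (356,297) and its handle at (323,272). Next I'll view enlarged crops.

Run:
```python
from h import *
a=np.load('pics/t0.npz');b=np.load('pics/s0.npz')
c1=cv2.resize(a['p'][165:245,370:460],None,fx=6,fy=6,interpolation=cv2.INTER_CUBIC)
c2=cv2.resize(a['p'][175:265,155:250],None,fx=4,fy=4,interpolation=cv2.INTER_CUBIC)
c3=cv2.resize(b['p'][255:335,305:395],None,fx=6,fy=6,interpolation=cv2.INTER_CUBIC)
cv2.imwrite('pics/c1.png',c1[:,:,::-1]);cv2.imwrite('pics/c3.png',c3[:,:,::-1])
for n,uv in [('bar',(422,200)),('handle',(403,225)),('btn',(302,200)),('bhandle',(271,213)),('tray',(202,221)),('tbl',(350,280))]:
    print(n,world('top',a['d'],*uv).round(4))
for n,uv in [('bar',(356,297)),('handle',(323,272))]: print('side',n,world('side',b['d'],*uv).round(4))
# bar: bright pixels, known heights
def seg(n,dat,box,zlo,zhi,thr):
    p,d=dat['p'],dat['d'];L=[]
    for v in range(box[2],box[3]):
        for u in range(box[0],box[1]):
            if p[v,u].min()>thr and d[v,u]>0:
                w=world(n,d,u,v)
                if zlo<w[2]<zhi: L.append(w)
    L=np.array(L);r=cv2.minAreaRect((L[:,:2]*1000).astype(np.float32));print(n,len(L),L.mean(0).round(4),r)
seg('top',a,(405,440,188,215),.07,.09,150);seg('side',b,(340,375,280,312),.07,.09,150)
seg('top',a,(388,416,212,236),.1,.125,120);seg('side',b,(310,335,260,300),.1,.125,120)
# tray outline
p=a['p'].astype(int)[175:265,155:250];m=((p[:,:,0]>150)).astype(np.uint8)
c=max(cv2.findContours(m,0,2)[0],key=cv2.contourArea);r=cv2.boxPoints(cv2.minAreaRect(c))+[155,175]
W=np.array([world('top',None,*q,z=.018) for q in r]);print('tray',W.round(3),W.mean(0))
```

```text
bar [ 0.5243 -0.3106  0.0794]
handle [ 0.4555 -0.2458  0.1205]
btn [0.5275 0.026  0.0795]
bhandle [0.4914 0.1074 0.1184]
tray [0.4722 0.3237 0.0079]
tbl [ 2.923e-01 -1.117e-01  2.000e-04]
side bar [ 0.52   -0.3178  0.0819]
side handle [ 0.4587 -0.2537  0.1181]
top 223 [ 0.5222 -0.3097  0.0802] ((526.6640014648438, -304.17877197265625), (77.80912780761719, 38.90347671508789), 57.7392692565918)
side 338 [ 0.5229 -0.3141  0.0795] ((530.6469116210938, -307.4845275878906), (91.49801635742188, 38.869483947753906), 38.493282318115234)
top 114 [ 0.457  -0.2471  0.1179] ((456.49249267578125, -247.8574981689453), (49.45792007446289, 16.270795822143555), 46.17710494995117)
side 158 [ 0.456  -0.2547  0.1156] ((457.5295715332031, -252.19491577148438), (49.83995056152344, 16.232439041137695), 45.03236389160156)
tray [[0.425 0.435 0.018]
 [0.593 0.359 0.018]
 [0.522 0.209 0.018]
 [0.354 0.286 0.018]] [0.47366823 0.32237784 0.018     ]
```

View pics/c1.png

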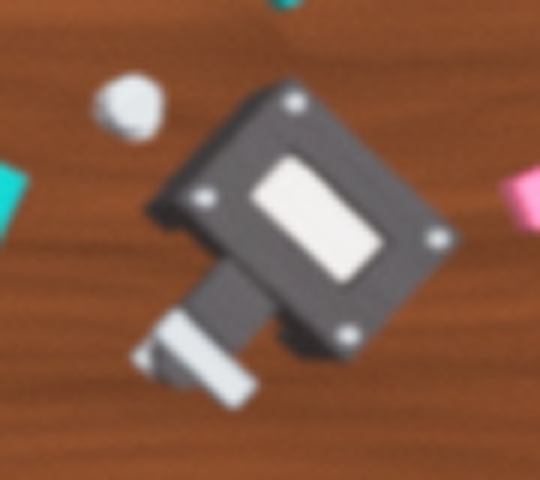

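View pics/c3.png

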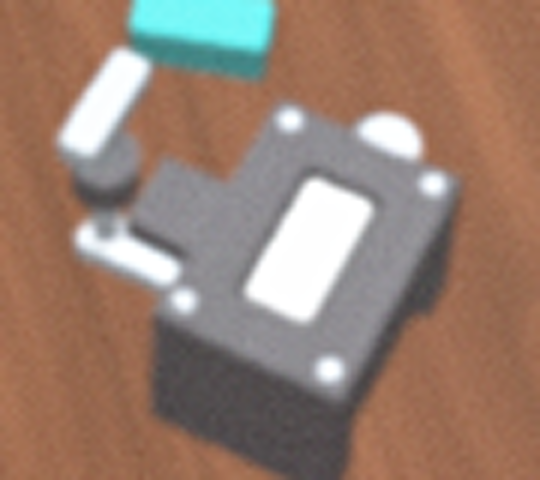

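The crops show the bar centred at about (317,218) in the top crop and (310,249) in the side crop. The handle tops are at (208,360) and (104,102). I'll triangulate these and compute the first move.

```bash
cat >> h.py <<'E'
def go(x,y,z,yaw):
    s=bot.read_state();R=np.array(s['tcp_rot']);d=R.T@(np.array([x,y,z])-s['position'])
    cy=np.degrees(np.arctan2(R[1,1],R[0,1])); w=(yaw-cy+180)%360-180
    print('shift mm',(d*1000).round(1),'roll rad',round(-np.radians(w),3))
E
python3 - <<'E'
from h import *
A=lambda q,o:((q[0]+.5)/6-.5+o[0],(q[1]+.5)/6-.5+o[1])
T=lambda q,z:world('top',None,*A(q,(370,165)),z=z).round(4)
S=lambda q,z:world('side',None,*A(q,(305,255)),z=z).round(4)
print('bar',T((317,218),.08),S((310,249),.08));print('h',T((208,360),.118),S((104,102),.118))
for f,P in((T,[(290,155),(250,195),(383,240),(345,283)]),(S,[(320,177),(243,290),(375,208),(303,322)])):
    W=np.array([f(q,.08) for q in P]);print(W[:,:2].tolist())
# mould corners screws
for f,P in((T,[(295,102),(203,198),(438,238),(348,335)]),(S,[(290,119),(184,300),(433,184),(329,370)])):
    W=np.array([f(q,.084)[:2] for q in P]);print(W.mean(0),[np.degrees(np.arctan2(*(a-b)[::-1])).round(1) for a,b in((W[0],W[2]),(W[1],W[3]),(W[0],W[1]),(W[2],W[3]))])
go(.45,.2,.235,-20)
E
```

```text
bar [ 0.5217 -0.3115  0.08  ] [ 0.5218 -0.3146  0.08  ]
h [ 0.4566 -0.2497  0.118 ] [ 0.4566 -0.2519  0.118 ]
[[0.5513, -0.2996], [0.5328, -0.2802], [0.5111, -0.3423], [0.4912, -0.3239]]
[[0.5357, -0.2848], [0.4914, -0.3247], [0.552, -0.304], [0.5093, -0.344]]
[ 0.5214  -0.31225] [np.float64(45.6), np.float64(45.8), np.float64(-44.8), np.float64(-44.2)]
[ 0.52185  -0.313325] [np.float64(135.5), np.float64(135.5), np.float64(46.1), np.float64(45.4)]
shift mm [-318.1 -248.3  -13. ] roll rad 1.469
```

```bash
python3 -m inch '[[87,-318,-248,-13,1.469],[87,-318,-248,-13,1.469],[87,-318,-248,-13,1.469],[87,-318,-248,-13,1.469],[87,-318,-248,-13,1.469],[87,-318,-248,-13,1.469],[87,-318,-248,-13,1.469],[87,-318,-248,-13,1.469]]'; python3 -c "
from h import *
go(.457,-.25,.2,-44.4)"
```

```text
time_s: 0.9
position: [0.4487, 0.2017, 0.2348]
tcp_rot: [[0.086, 0.996, -0.001], [0.996, -0.086, -0.001], [-0.002, -0.001, -1.0]]
force: [1.0, 0.9, 0.0]
opening: 1.0
shift mm [-449.3   47.1   35.5] roll rad 0.689
```

```bash
python3 -m inch '[[45,-449,47,35,0.689],[45,-449,47,35,0.689],[45,-449,47,35,0.689],[45,-449,47,35,0.689],[45,-449,47,35,0.689],[45,-449,47,35,0.689],[45,-449,47,35,0.689],[45,-449,47,35,0.689]]'; python3 -c "
from h import *
go(.457,-.25,.2,-44.4)"
```

```text
time_s: 1.7
position: [0.4553, -0.1971, 0.2043]
tcp_rot: [[0.7, 0.714, -0.001], [0.714, -0.7, -0.001], [-0.002, -0.0, -1.0]]
force: [1.1, -0.3, -0.3]
opening: 0.525
shift mm [-36.6  38.3   4.3] roll rad -0.001
```

```bash
python3 -m inch '[[45,-37,38,4,0],[45,-37,38,4,0],[45,-37,38,40,0],[45,-37,38,70,0],[45,-37,38,70,0],[45,-37,38,70,0]]'
python3 - <<'E'
from h import *
go(.457,-.25,.103,-44.4)
p,d=cap('side','s1'); q,_=cap('top','t1')
c=np.hstack([cv2.resize(p[215:305,280:370],(400,400),interpolation=2),cv2.resize(q[175:265,360:450],(400,400),interpolation=2)])
cv2.imwrite('pics/s1c.png',c[:,:,::-1])
E
```

```text
time_s: 2.3
position: [0.4562, -0.2494, 0.1342]
tcp_rot: [[0.7, 0.714, -0.003], [0.714, -0.7, 0.0], [-0.002, -0.002, -1.0]]
force: [0.7, 1.2, -0.4]
opening: 0.519
shift mm [ 0.1  1.1 31.2] roll rad -0.0
```

View pics/s1c.png

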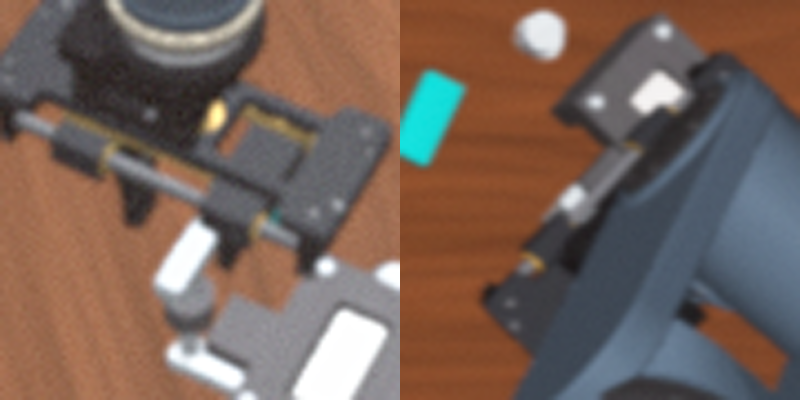

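The fingers straddle the T-grip (at about (185,258) in the left half) with room on both sides. I'll descend and close.

```bash
python3 -m inch '[[45,0,1,20,0],[45,0,1,31,0],[45,0,1,31,0],[0,0,1,31,0],[0,0,1,31,0],[0,0,1,31,0],[0,0,1,31,0],[0,0,1,31,0]]'
```

```text
time_s: 3.2
position: [0.4571, -0.2501, 0.1048]
tcp_rot: [[0.7, 0.715, -0.002], [0.715, -0.7, -0.001], [-0.002, -0.001, -1.0]]
force: [-2.2, 2.6, 3.8]
opening: 0.178
```

```bash
python3 -m inch '[[0,0,0,-5,0],[0,0,0,-10,0],[0,0,0,-15,0],[0,0,0,-20,0],[0,0,0,-24,0],[0,0,0,-26,0],[0,0,0,-26,0],[0,0,0,-26,0]]'
```

```text
time_s: 4.0
position: [0.4571, -0.2501, 0.1291]
tcp_rot: [[0.7, 0.714, -0.002], [0.714, -0.7, -0.0], [-0.002, -0.002, -1.0]]
force: [5.3, -3.8, -26.4]
opening: 0.185
```

```bash
python3 -m inch '[[0,0,0,1,0],[45,0,0,1,0],[45,0,0,1,0],[45,0,0,1,0],[45,0,0,-40,0],[45,0,0,-80,0],[45,0,0,-80,0],[45,0,0,-80,0]]'
python3 - <<'E'
from h import *
p,d=cap('side','s2')
cv2.imwrite('pics/s2c.png',cv2.resize(p[255:335,305:395],None,fx=6,fy=6,interpolation=2)[:,:,::-1])
for uv in[(356,290),(360,285),(352,295),(323,265)]:print(uv,world('side',d,*uv).round(4))
go(.5217,-.313,.2,-44.4)
E
```

```text
time_s: 4.8
position: [0.4577, -0.2505, 0.2107]
tcp_rot: [[0.7, 0.714, 0.0], [0.714, -0.7, -0.002], [-0.001, 0.002, -1.0]]
force: [-0.1, 0.5, 0.4]
opening: 0.511
(356, 290) [ 0.5205 -0.3129  0.1048]
(360, 285) [ 0.5341 -0.3016  0.1027]
(352, 295) [ 0.5078 -0.3227  0.1043]
(323, 265) [ 0.4598 -0.2502  0.1415]
shift mm [ 0.2 90.5  9.3] roll rad -0.0
```

View pics/s2c.png

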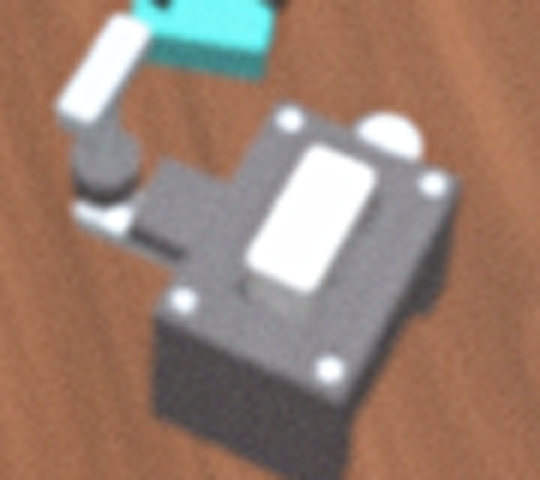

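The bar stands about 22 mm proud, with its top at z≈0.104, and the handle is fully up at z≈0.142. Next is the grasp across the bar's width.

```bash
python3 -m inch '[[56,0,45,9,0],[56,0,90,9,0],[56,0,90,9,0],[56,0,90,50,0],[56,0,90,90,0],[56,0,90,90,0],[56,0,90,90,0]]'
python3 - <<'E'
from h import *
go(.5217,-.313,.085,-44.4)
E
```

```text
time_s: 5.55
position: [0.52, -0.3119, 0.1182]
tcp_rot: [[0.7, 0.714, -0.005], [0.714, -0.7, 0.002], [-0.002, -0.005, -1.0]]
force: [-0.3, -0.7, 0.1]
opening: 0.646
shift mm [ 0.5  2.2 33.2] roll rad -0.0
```

```bash
python3 -m inch '[[56,0,2,20,0],[56,0,2,33,0],[56,0,2,33,0],[0,0,2,33,0],[0,0,2,33,0],[0,0,2,33,0],[0,0,2,33,0],[0,0,2,33,0]]'
python3 - <<'E'
from h import *
go(.48,-.05,.235,-90)
E
```

```text
time_s: 6.35
position: [0.5214, -0.3133, 0.0857]
tcp_rot: [[0.7, 0.714, -0.005], [0.714, -0.7, 0.002], [-0.002, -0.005, -1.0]]
force: [-0.6, 1.0, 2.5]
opening: 0.321
shift mm [ 158.9 -214.5 -148.6] roll rad 0.796
```

```bash
python3 -m inch '[[0,0,0,-10,0],[0,0,0,-25,0],[0,0,0,-50,0],[0,0,0,-90,0],[0,0,0,-130,0],[0,0,0,-150,0],[0,0,0,-150,0]]'
python3 - <<'E'
from h import *
p,d=cap('side','s3')
cv2.imwrite('pics/s3c.png',cv2.resize(p[175:335,265:425],None,fx=3.5,fy=3.5,interpolation=2)[:,:,::-1])
# tray yaw from corners: long axis dirs
go(.48,.05,.235,-24.3)
E
```

```text
time_s: 7.05
position: [0.5236, -0.3148, 0.2395]
tcp_rot: [[0.7, 0.715, 0.001], [0.715, -0.7, -0.003], [-0.001, 0.003, -1.0]]
force: [0.5, -0.3, -4.3]
opening: 0.319
shift mm [ 230.3 -284.7    2.2] roll rad -0.351
```

View pics/s3c.png

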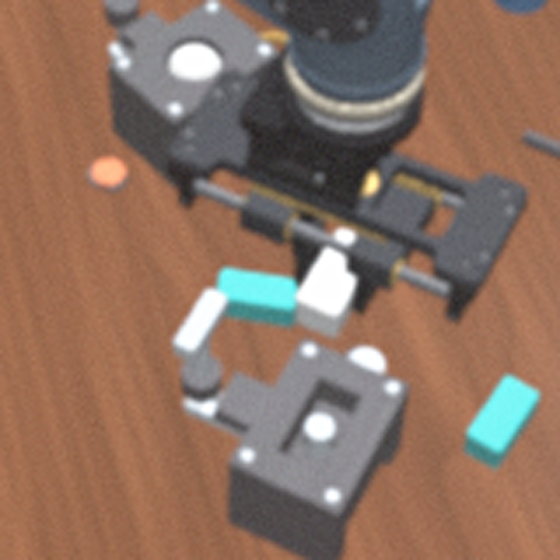

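The bar is held clear of its empty pocket, which shows the rod's tip, and the button is still in its mould at (195,62). Now I'll carry the bar to the tray centre at (0.474, 0.322).

```bash
python3 -m inch '[[0,40,-50,2,-0.05],[0,80,-100,2,-0.1],[0,120,-150,2,-0.2],[0,160,-200,2,-0.3],[0,200,-250,2,-0.35],[0,230,-285,2,-0.351],[0,230,-285,2,-0.351],[0,230,-285,2,-0.351]]'
python3 - <<'E'
from h import *
go(.474,.322,.2,-24.3)
E
```

```text
time_s: 7.9
position: [0.4755, 0.0545, 0.2328]
tcp_rot: [[0.408, 0.913, -0.01], [0.913, -0.408, 0.003], [-0.001, -0.011, -1.0]]
force: [0.6, -0.8, -4.3]
opening: 0.319
shift mm [ 243.6 -110.1   33.7] roll rad 0.004
```

```bash
python3 -m inch '[[0,45,-20,0,0],[0,90,-40,0,0],[0,135,-60,0,0],[0,180,-80,0,0],[0,220,-100,10,0],[0,243,-110,34,0],[0,243,-110,34,0],[0,243,-110,34,0]]'
python3 - <<'E'
from h import *
go(.474,.322,.0127,-24.3)
E
```

```text
time_s: 8.7
position: [0.4716, 0.3208, 0.1969]
tcp_rot: [[0.406, 0.914, -0.016], [0.914, -0.406, -0.0], [-0.007, -0.015, -1.0]]
force: [0.1, -0.2, -3.3]
opening: 0.326
shift mm [  3.4   4.5 184.1] roll rad 0.006
```

```bash
python3 -m inch '[[0,3,4,40,0],[0,3,4,80,0],[0,3,4,120,0],[0,3,4,150,0],[0,3,4,170,0],[0,3,4,174,0],[0,3,4,174,0],[0,3,4,174,0]]'
python3 - <<'E'
from h import *
go(.474,.322,.0127,-24.3)
E
```

```text
time_s: 9.5
position: [0.4749, 0.3217, 0.0241]
tcp_rot: [[0.407, 0.913, -0.014], [0.913, -0.407, 0.001], [-0.005, -0.013, -1.0]]
force: [0.9, -0.6, -4.7]
opening: 0.321
shift mm [-0.  -0.8 11.4] roll rad 0.005
```

```bash
python3 -m inch '[[0,0,0,4,0],[0,0,0,7,0],[0,0,0,9,0],[0,0,0,10,0],[0,0,0,11,0],[0,0,0,11,0]]'
```

```text
time_s: 10.1
position: [0.4747, 0.3217, 0.0138]
tcp_rot: [[0.407, 0.913, -0.014], [0.914, -0.407, 0.001], [-0.005, -0.013, -1.0]]
force: [-0.8, -1.1, 3.7]
opening: 0.32
```

```bash
python3 -m inch '[[0,0,0,1,0],[0,0,0,1.5,0],[0,0,0,1.5,0],[0,0,0,1.5,0]]'
```

```text
time_s: 10.5
position: [0.4747, 0.3217, 0.0137]
tcp_rot: [[0.407, 0.914, -0.013], [0.914, -0.407, 0.001], [-0.005, -0.013, -1.0]]
force: [-2.6, -2.3, 8.4]
opening: 0.319
```

The bar is on the floor: the force is up and the arm no longer descends. Release and back off.

```bash
python3 -m inch '[[50,0,0,0,0],[50,0,0,0,0],[50,0,0,0,0],[50,0,0,-30,0],[50,0,0,-80,0],[50,0,0,-130,0],[50,0,0,-180,0],[50,0,0,-180,0]]'; python3 -m inch '[[50,0,-50,-20,0],[50,0,-100,-40,0],[50,0,-150,-40,0],[50,0,-150,-40,0],[50,0,-150,-40,0]]'
python3 - <<'E'
from h import *
p,d=cap('side','s4');q,_=cap('top','t4')
c=np.hstack([cv2.resize(p[90:350,200:420],(400,472),interpolation=2),cv2.resize(q[130:300,150:294],(400,472),interpolation=2)])
cv2.imwrite('pics/f.png',c[:,:,::-1])
s=bot.read_state();print(s['position'],s['force'],abs(np.array(s['qvel'])).max())
E
```

```text
time_s: 11.3
position: [0.482, 0.3239, 0.201]
tcp_rot: [[0.406, 0.914, 0.002], [0.914, -0.406, 0.007], [0.007, -0.001, -1.0]]
force: [1.3, 0.3, 0.5]
opening: 0.572
time_s: 11.8
position: [0.3432, 0.3849, 0.2408]
tcp_rot: [[0.404, 0.915, 0.001], [0.915, -0.404, 0.007], [0.007, -0.002, -1.0]]
force: [0.6, 0.8, -0.4]
opening: 0.582
[0.34571432 0.38444201 0.24070618] [-0.50891743 -0.14533301  0.40981046] 1.2360284940138249
```

View pics/f.png

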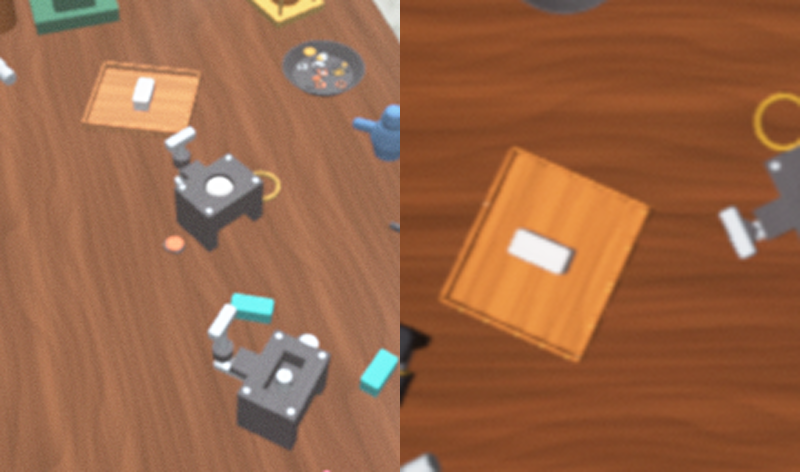

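The bar lies flat mid-tray, at (143,93) in the side view and (540,251) in the top view. The button is still in its mould at (220,186), and the arm is clear.

```bash
python3 -c "
from rig import bot
print(bot.hand_in())"
```

```text
the job is handed in; nothing more can be done
None
```

The silver bar is lying flat near the middle of the wooden tray, and I have handed the job in. The clock stood at about 12 s of the 51 s allowed.

- **Handle:** I pulled the bar mould's T-handle up by 24 mm to its stop and let go. The side picture showed the bar standing proud, with its top at z ≈ 0.104.
- **Bar:** I gripped it across its width, carried it to the tray and set it down. At the floor the vertical force reading went from −4.7 N to +8.4 N and the arm stopped descending. Only then did I open the fingers.
- **Last checks:** The final pictures show the bar in the tray, the round piece still in its mould, the turquoise look-alikes in view where they had been, and the gripper clear. The pink look-alike was mostly outside these last crops, so I did not recheck it, but no move went near it.

No check failed or disagreed.

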